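# Load a dose cassette into its holder and shut the retaining gate

### The job

Slide the red gate of the grey cassette holder aside until it is clear of the bay, lower the left-hand blue dose cassette (the one whose cut-away corner matches the yellow corner block in the bay) into the bay so that it lies flat on the bottom, setting it down rather than dropping it, and then slide the gate fully home over it. Keep the cassette upright, and leave the mirror-image cassette and everything else on the counter where they are.

Things in the scene. Friction and masses are not known exactly. Their poses are not given: they have to be found in the camera images.
- dock: grey cassette holder fixed to the counter, 104 mm (x) by 264 mm (y, -68 to +196 mm): open-topped bay at its -y end, red sliding gate at its +y end. Origin: on the counter straight below the bay's centre; y is the way the gate opens, z up. Bay wall tops are 39 mm above the counter; their top 7 mm slope outward as a lead-in. Gate rails (x +-51 mm, y from 69 mm on) rise to 51 mm
- bay (a point): centre of the bay's floor, 10 mm above the holder's origin. Bay 76 mm (x) by 122 mm (y), 3 mm more than the cassette on every side. A yellow block, 21 mm high above this floor, fills its +x, -y corner: only the left-hand cassette fits, axes parallel to the holder's, notched end away from the gate. The cassette's origin is then at this point
- gate_tab (a point): grip point on the gate's upright black tab (fin 12 mm thick in the holder's x, 40 mm long in y, 45 to 91 mm above the counter), mid-fin, 77 mm up, moving with the gate: at y = 100 mm + joint value from the holder's origin. The gate is a plate 80 mm wide, 6 mm thick, underside 39.5 mm above the counter, front edge at y = 28 mm + joint value
- gate (a joint): how far the gate is drawn back, m: 0 fully home (covering the last 30 mm of a seated cassette), 0.060 fully open; the cassette passes from 0.036 on. It starts nearly home, slides with about 2.5 N of friction and stays where it is left
- cassette_left: left-hand blue dose cassette, white lids, 70 (x) x 116 (y) x 26 mm tall, about 0.16 kg. Its +x, -y corner is cut away, 24 mm in x by 38 in y (notched end pointing away from you, seen from above: the left corner). Black upright grip rib mid-top: 12 mm in x, 44 in y, up to z 65 mm. Origin: centre of the underside of the full outline, below the rib; z up. This is the one to load.
- cassette_right: right-hand blue dose cassette, white lids, 70 (x) x 116 (y) x 26 mm tall, about 0.16 kg. Its -x, -y corner is cut away, 24 mm in x by 38 in y (notched end pointing away from you, seen from above: the right corner). Black upright grip rib mid-top: 12 mm in x, 44 in y, up to z 65 mm. Origin: centre of the underside of the full outline, below the rib; z up. Mirror image of the other and a bystander.
- mortar: white ceramic mortar, 110 mm across, 70 mm tall, with its pestle standing in it (to 140 mm). Origin: centre of its underside. Bystander
- funnel: clear plastic funnel, 100 mm across and 104 mm tall, standing mouth down. Origin: centre of its underside. Bystander
- cups: short stack of pale green medicine cups, 41 mm across, 58 mm tall. Origin: centre of its underside. Bystander
- kidney_dish: steel kidney dish, 190 mm by about 105 mm, 38 mm tall. Origin: centre of its underside. Bystander
- pill_bottle: amber pill jar with white cap, 54 mm across, 85 mm tall. Origin: centre of its underside. Bystander

How it is judged:
By the outcome, as a careful person would: the job done as asked, in the order asked, and still so for the second after the job is handed in, with the robot touching nothing.
It also fails if it takes over 56 s, if anything falls off the work surface, if the arm or the gripper's body presses on something with over 40 N, if the wrist force passes 120 N, or if a joint passes its speed limit or range.

### The arm

A 6-joint arm with a two-finger parallel gripper is mounted at the origin on the work surface. World frame = base frame: x ahead of the robot, y to its left, z up, the work surface at z = 0. Lengths are in m, angles in rad, forces in N, time in s.
With the tool pointing down it reaches from about 0.375 to 0.9 m from the base axis. Payload 3.1 kg.
Tool frame: the origin (TCP) lies between the finger pads; the fingertips stand 22 mm ahead of it and the grasp point (between the pads) lies 3 mm ahead of it; z points along the fingers, y is the line along which they close (so a half turn about z gives the same grasp; the last joint's range is limited). The gripper opens to 87 mm and grips with 3 to 60 N. Pads are 19 mm wide; open, the fingers measure 117 mm over their backs; the gripper's body (75 mm by 190 mm) begins 51 mm behind the grasp point.
Start: joints at [1.04, 0.527, 1.433, -0, 1.181, -0.178], TCP at [0.215, 0.587, 0.245] pointing down, gripper open.
Joint ranges: [-3.08, 3.08], [-0.75, 2.2], [0.22, 2.44], [-1.43, 4.57], [0, 2.65], [-2.85, 2.85]. Speed limits (rad/s): [2.79, 2.79, 3.14, 3.14, 3.14, 3.14].

### API

Orientations are given as a unit quaternion [x, y, z, w].
In Python, from rig import get_obs, camera, get_calibration, hand_in, cut_out gives the robot as it stands.
- The arm moves only by the shell command python3 -m inch 'ROWS' [OPENING] [FORCE]. ROWS is JSON, one flat list of numbers, 6 for each row, row after row: the shift along the tool's x, y, z scaled (see below), then the turn, a rotation vector about the tool's x, y, z scaled (see below). A call has 1 to 20 rows; each row is the pose to reach, as a shift and turn from the pose commanded when the call began, along the tool's axes at that moment; what a row does not reach only later rows make up. The controller multiplies each number of a shift by 0.08 m and each number of a turn by 90 degrees. A row lasts 1/12 s, in which the tool goes at most 41.7 mm and 7.16 degrees, less where a joint would pass 70% of its speed; a pose out of reach is approached as far as the arm can. A call with a number of a shift or a turn outside -1 to 1 is refused whole. A call with a gripper value outside its range is refused whole. OPENING is the finger opening in mm, from 0 to 87, set as the call begins (- or left out, the last holds). The fingers move at their own pace and stop on an object; FORCE is the grip in N (left out, the last holds). Time passes only in rows, so rows that repeat a pose let the fingers close. It gives the time, the measured TCP pose, the force, the opening and the grip force at its end, in the units of the state.
- get_obs(): the state, without advancing time (a new reading comes with each control period).
- camera(name): name is "scene" or "top"; returns the picture (400x640x3 uint8, red, green, blue); there is no depth.
- get_calibration(name): a dict with "vertical_fov" (degrees; the focal length in pixels is half the picture's height over the tangent of half this angle, whatever the lens; pixels are square), "cx", "cy" (the principal point, pixels), "D" ([k1, k2, p1, p2, k3] as OpenCV has them; the pictures are not rectified), "T" (4x4, takes a point from camera to world coordinates). Camera axes: x right, y down, z forward; pixel columns grow to the right and rows downward; lengths in m; the calibration is good to about 2 mm. A picture is of the moment at which its call begins. get_calibration takes no time and is no camera call.
- hand_in(): hands the job in; it is judged then, once.
Trained networks look in the newest picture that a camera, given by its name, has taken for a name from the list of things; names that differ only in an ending like _2 or _b are one class to them, and where a whole thing is asked for, a point or a joint stands for the part that bears it (a point fixed in the world has none). Each returns a list of dicts, best first, with "conf" (0 to 1); they miss things now and then, are a little off and sometimes report something else, mostly with a low value. They report only what shows in the picture. A call takes as long as a camera call.
- cut_out(camera, thing): "region" (400x640 bool, what is visible of it) and "bbox" ([left, top, right, bottom] in pixels, round what is visible of it).
The state is a dict: "time": time; "q": joint angles; "joint_velocities": joint speeds; "joint_torque": joint torques, N m; "position": TCP position; "tool_rot": TCP orientation; "ft_force": force on the tool from outside, world axes, zero at the start; "moment": the same for the moment, N m; "grip_width": finger opening in m; "grip_force": force on a finger pad.
Only numpy, scipy, OpenCV 4.12 (cv2) and the standard library are available. Lean on these libraries where they do the work, as an engineer would, in place of code of your own. Each camera call takes 0.05 s, during which the arm holds its last target. There are 200 camera calls.

## Working session

There is one attempt and no reset: what is moved stays moved. The work goes in short steps, Python scripts to look and compute and a shell command to move; the robot and the scene stay as the last step left them, time stands still between calls to the robot, and variables do not carry over. Pictures are saved under pics/ and viewed, at most 10 in all, crops included, and the job is handed in when it is done.

```bash
mkdir -p pics; ls
python3 - <<'E'
from rig import *
import cv2,numpy as np
for n in("scene","top"):
    im=camera(n);cv2.imwrite(f"pics/{n}0.png",im[:,:,::-1]);c=get_calibration(n);print(n,c)
    for t in("cassette_left","cassette_right","dock","gate_tab"):
        for d in cut_out(n,t)[:2]:print(t,d["conf"],d["bbox"])
o=get_obs();print(o)
E
```

```text
pics
scene {'vertical_fov': 47.89073180638534, 'cx': 326.6480993766447, 'cy': 201.6299440188278, 'D': array([-0.02514511,  0.        ,  0.        ,  0.        ,  0.        ]), 'T': array([[-0.2432583 ,  0.58322739, -0.77502981,  1.40940418],
       [ 0.96995783,  0.14405519, -0.1960355 ,  0.29063468],
       [-0.0026862 , -0.79943349, -0.60074859,  0.73719707],
       [ 0.        ,  0.        ,  0.        ,  1.        ]])}
cassette_left 0.63 [408.5, 156.2, 428.1, 191.0]
cassette_left 0.59 [214.5, 169.7, 256.7, 196.1]
cassette_right 0.95 [180.6, 190.0, 229.9, 230.7]
cassette_right 0.62 [147.5, 233.9, 223.0, 275.6]
dock 0.61 [280.2, 191.5, 391.1, 254.2]
gate_tab 0.67 [320.3, 199.9, 364.4, 227.0]
gate_tab 0.24 [454.2, 188.0, 494.7, 236.9]
top {'vertical_fov': 46.475297386131345, 'cx': 315.4112283794265, 'cy': 197.97569929619164, 'D': array([-0.11920652,  0.        ,  0.        ,  0.        ,  0.        ]), 'T': array([[-0.02422714, -0.99647248,  0.08034699,  0.44999224],
       [-0.99940508,  0.02611488,  0.02252769,  0.04228657],
       [-0.02454647, -0.0797534 , -0.99651235,  1.292085
[... 339 characters left out ...]
time': 0.5, 'q': array([ 1.04052963e+00,  5.27546482e-01,  1.43275694e+00,  1.78731604e-05,
        1.18140406e+00, -1.78488968e-01]), 'joint_velocities': array([ 0.00110212,  0.00025334, -0.00064619, -0.00112832,  0.00098031,
       -0.00138269]), 'joint_torque': array([-7.97856610e-04, -4.39603293e+01, -1.76791531e+01,  6.33474835e-02,
        5.14490507e-02, -4.13494536e-05]), 'position': array([0.21528799, 0.58669258, 0.24450164]), 'tool_rot': array([ 1.74986699e-01,  9.84570796e-01, -5.09797429e-05, -2.76775269e-05]), 'ft_force': array([-0.39538704,  0.29266843,  0.22776519]), 'moment': array([-0.06986324, -0.00553779,  0.03457946]), 'grip_force': 0.0, 'grip_width': 0.08719372343142487}
```

Run:
```python
import cv2
im=cv2.imread("pics/top0.png");cv2.imwrite("pics/topc.png",cv2.resize(im[90:260,245:465],None,fx=3.5,fy=3.5,interpolation=cv2.INTER_CUBIC))
```

```text
(no output)
```

View pics/top0.png

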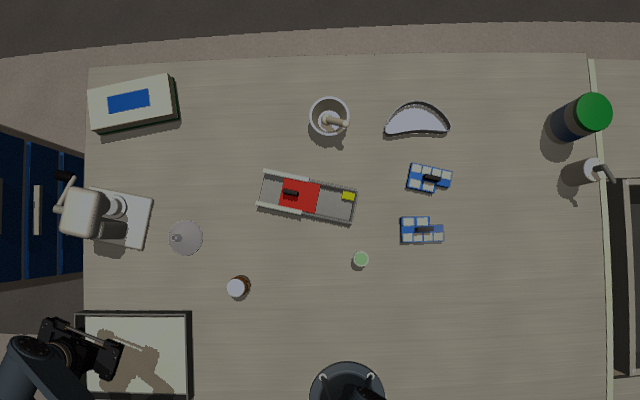

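View pics/topc.png

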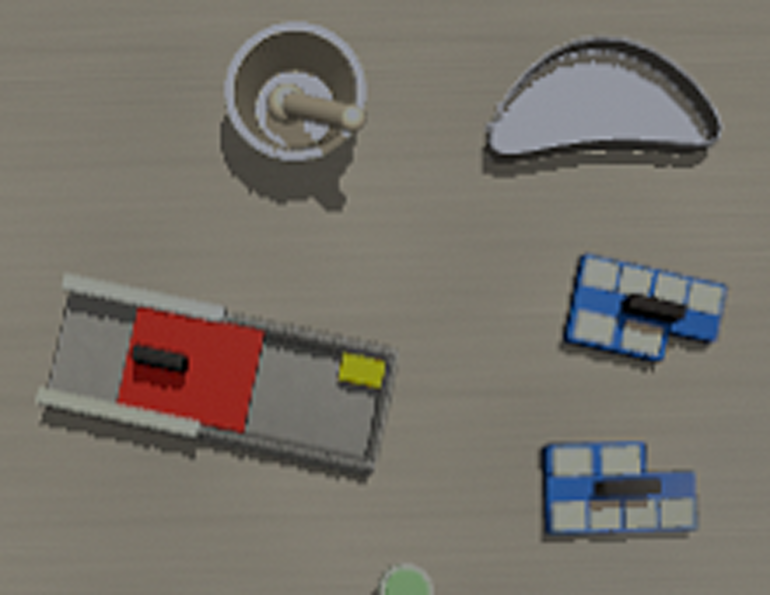

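View pics/scene0.png

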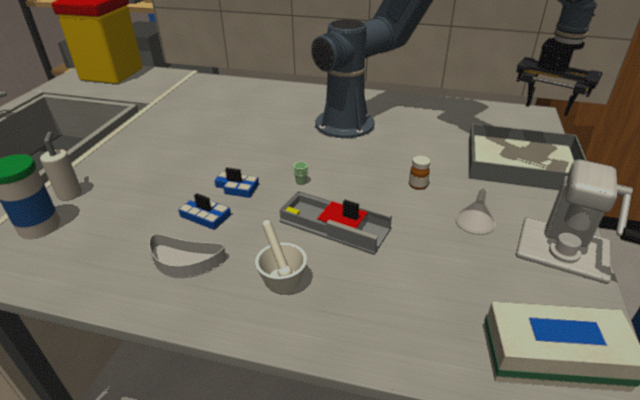

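The top view shows the lower cassette at pixels (398–445, 216–242), with its notch at upper right. That matches the yellow block at (348,196), so it is the left-hand one. The dock's y axis points to image left (about world +y), and the gate tab is near (290,192). Next I'll fit the poses from the silhouettes.

```bash
cat > fit.py <<'E'
import numpy as np,cv2
from scipy.optimize import minimize
from rig import *
S=4
C={n:get_calibration(n) for n in("scene","top")}
def proj(n,P):
    c=C[n];f=200/np.tan(np.radians(c["vertical_fov"]/2));M=np.linalg.inv(c["T"])
    K=np.array([[f,0,c["cx"]],[0,f,c["cy"]],[0,0,1.]])
    return cv2.projectPoints(np.asarray(P,float),cv2.Rodrigues(M[:3,:3])[0],M[:3,3],K,c["D"])[0][:,0]
def box(a,b,c,d,e,f):return np.array([[x,y,z] for x in(a,b) for y in(c,d) for z in(e,f)])/1000.
def toW(P,p):
    c,s=np.cos(p[2]),np.sin(p[2]);return np.asarray(P)@np.array([[c,s,0],[-s,c,0],[0,0,1]])+[p[0],p[1],0]
def render(n,boxes,p):
    m=np.zeros((400*S,640*S),np.uint8)
    for b in boxes:
        h=cv2.convexHull(((proj(n,toW(b,p))+.5)*S-.5).astype(np.float32))
        cv2.fillConvexPoly(m,np.round(h*16).astype(np.int32),255,shift=4)
    return cv2.resize(m,(640,400),interpolation=cv2.INTER_AREA)/255.
def fit(masks,model,p0,scale):
    p0=np.array(p0,float)
    cost=lambda p:sum(((render(n,model(p)[k],p)-m)**2).sum() for n,k,m in masks)
    N=len(p0);sim=np.vstack([p0]+[p0+np.eye(N)[i]*scale[i] for i in range(N)])
    r=minimize(cost,p0,method="Nelder-Mead",options=dict(initial_simplex=sim,xatol=1e-4,fatol=.05,maxiter=300))
    return r.x,r.fun
def cas(side):
    s=side
    x=sorted([-35*s,11*s]);y=sorted([-35*s,35*s])
    return [box(x[0],x[1],-58,58,0,26),box(y[0],y[1],-20,58,0,26),box(-6,6,-22,22,26,65)]
def dockm(j):
    j=j*1000
    g=[box(-40,40,28+j,120+j,39.5,45.5),box(-6,6,80+j,120+j,45,91)]
    d=[box(-52,52,-68,69,0,39),box(-52,52,69,196,0,10),box(-51,-44,69,196,0,51),box(44,51,69,196,0,51)]
    return d,g
def mask(n,t,near):
    for d in cut_out(n,t):
        b=d["bbox"];c=np.array([(b[0]+b[2])/2,(b[1]+b[3])/2])
        if np.hypot(*(c-near))<25:return np.asarray(d["region"]),d["conf"]
    return None,0
E
cat > meas.py <<'E'
from fit import *
for n in C:camera(n)
for t,s,p0,nr in(("cassette_left",1,[.37,-.22,0],dict(top=(421,229),scene=(236,183))),("cassette_right",-1,[.51,-.25,-.2],dict(top=(429,178),scene=(205,210)))):
    ms=[]
    for n in C:
        m,c=mask(n,t,nr[n])
        if m is None:m,c=mask(n,"cassette_right" if s>0 else "cassette_left",nr[n])
        print(t,n,c)
        if m is not None:ms.append((n,0,m*1.))
    for sub in [ms]+[[m] for m in ms]:
        print([m[0] for m in sub],*fit(sub,lambda p:[cas(s)],p0,[.03,.03,.15]))
ms=[];G=[]
for n,nd,ng in(("top",(307,197),(298,195)),("scene",(335,222),(342,213))):
    d,c=mask(n,"dock",nd);g,c2=mask(n,"gate",ng);print(n,c,c2)
    if g is None:g,c2=mask(n,"gate_tab",ng);print(c2)
    if d is not None and g is not None: ms+= [(n,0,(d|g)*1.),(n,1,g*1.)];print(d.sum(),g.sum(),(d&g).sum())
def mod(p):
    d,g=dockm(p[3]);return d+g,g
for sub in(ms,ms[:2],ms[2:]):
    if sub:print([m[0] for m in sub],*fit(sub,mod,[.45,.02,-.15,.0],[.03,.03,.1,.01]))
E
python3 meas.py
```

```text
cassette_left scene 0.63
cassette_left top 0.56
['scene', 'top'] [ 0.45989592 -0.21803939 -0.03223229] 95.42199154171473
['scene'] [ 0.45741691 -0.21872721 -0.02474836] 28.36139946174548
['top'] [ 0.4602275  -0.2182112  -0.03980178] 49.60876585928489
cassette_right scene 0.71
cassette_right top 0.97
['scene', 'top'] [ 0.59563926 -0.24288577 -0.23587914] 86.19832372164552
['scene'] [ 0.59408451 -0.24424227 -0.22756905] 44.096624375240296
['top'] [ 0.59610511 -0.24206768 -0.23704479] 23.63598615916955
top 0.8 0.9
3706 1139 1139
scene 0.73 0.74
4201 950 928
['top', 'top', 'scene', 'scene'] [ 0.53965515  0.0302559  -0.23913902  0.00799718] 580.8075970780469
['top', 'top'] [ 0.54027288  0.03098067 -0.24504753  0.00933836] 186.6704652056901
['scene', 'scene'] [ 0.53726974  0.0310089  -0.23929457  0.00560885] 307.8303421760861
```

Run:
```python
from fit import *
T=[]
for n,(a,b,c,d),p,q in(("top",(240,150,460,260),[.5402,.0309,-.243],[.4602,-.2182,-.036]),("scene",(170,140,400,255),[.5373,.0310,-.240],[.4574,-.2187,-.028])):
    im=cv2.imread(f"pics/{n}0.png")[b:d,a:c];k=3.4;im=cv2.resize(im,None,fx=k,fy=k,interpolation=cv2.INTER_CUBIC)
    def dr(P,p,col):
        u=(proj(n,toW(np.array(P)/1000.,p))-[a,b]+.5)*k-.5
        cv2.polylines(im,[np.round(u).astype(int)],True,col,1)
    R=lambda x0,x1,y0,y1,z:[[x0,y0,z],[x1,y0,z],[x1,y1,z],[x0,y1,z]]
    dr(R(-52,52,-68,196,0),p,(255,255,0));dr(R(-38,38,-61,61,10),p,(0,255,0));dr(R(17,38,-61,-23,31),p,(255,0,255))
    dr(R(-51,51,69,196,51),p,(0,128,255));dr(R(-6,6,80+6,120+6,91),p,(255,255,255));dr(R(-40,40,28+6,90,45.5),p,(0,255,255))
    dr([[-35,-58,26],[11,-58,26],[11,-20,26],[35,-20,26],[35,58,26],[-35,58,26]],q,(0,255,255));dr(R(-6,6,-22,22,65),q,(255,255,255))
    T.append(cv2.resize(im,(750,int(750*im.shape[0]/im.shape[1])))[:390])
cv2.imwrite("pics/ov.png",cv2.resize(np.vstack(T),None,fx=.78,fy=.78,interpolation=cv2.INTER_AREA))
```

```text
(no output)
```

View pics/ov.png

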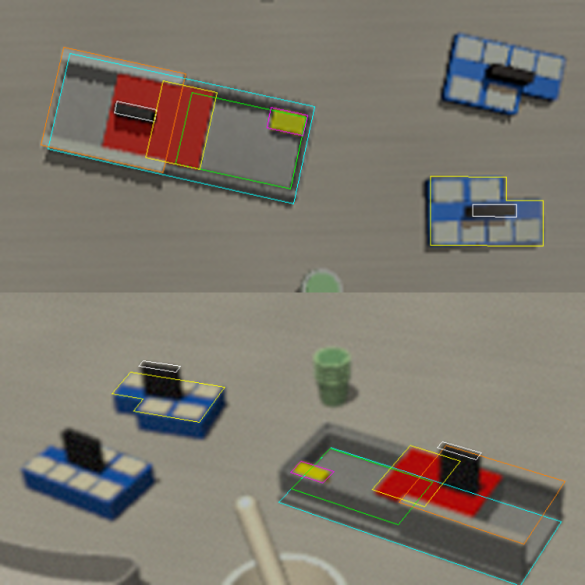

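```bash
cat > go.py <<'E'
import sys,numpy as np
from rig import get_obs
from scipy.spatial.transform import Rotation as R
# go.py x y z yaw_deg(of tool y axis): units needed from here
x,y,z,a=map(float,sys.argv[1:5]);o=get_obs();r=R.from_quat(o["tool_rot"])
d=r.inv().apply(np.array([x,y,z])-o["position"])/.08
g=R.from_matrix(np.array([[np.sin(np.radians(a)),np.cos(np.radians(a)),0],[-np.cos(np.radians(a)),np.sin(np.radians(a)),0],[0,0,-1]]).T) if False else None
ya=np.array([np.cos(np.radians(a)),np.sin(np.radians(a)),0]);za=np.array([0,0,-1.]);xa=np.cross(ya,za)
t=(r.inv()*R.from_matrix(np.stack([xa,ya,za],1))).as_rotvec()/(np.pi/2)
print("shift",d.round(3),"turn",t.round(3),"pos",o["position"].round(4),"q",o["q"].round(2),"F",o["ft_force"].round(1),"w",round(o["grip_width"]*1000,1),"t",round(o["time"],2))
E
sed -i '/if False else None/d' go.py
python3 -m inch '[-0.5,-0.32,0,0,0,0.1,-1,-0.63,0,0,0,0.2,-1,-0.63,0,0,0,0.3,-1,-0.63,0,0,0,0.4,-1,-0.63,0,0,0,0.5,-1,-0.63,0,0,0,0.6,-1,-0.63,0,0,0,0.7,-1,-0.63,0,0,0,0.78,-1,-0.63,0,0,0,0.86,-1,-0.63,0,0,0,0.93,-1,-0.63,0,0,0,0.93,-1,-0.63,0,0,0,0.93,-1,-0.63,0,0,0,0.93]' 50; python3 go.py .5644 .1349 .080 -13.8
```

```text
time: 2.08
position: [0.2731, 0.5119, 0.2446]
tool_rot: [0.788, 0.616, 0.0, -0.0]
ft_force: [0.1, -1.0, -0.3]
grip_width: 0.0499
grip_force: 0.0
shift [-3.697  4.669  2.058] turn [ 0.    -0.    -0.002] pos [0.2731 0.5119 0.2446] q [0.89 0.47 1.55 0.   1.13 1.13] F [ 0.1 -1.  -0.3] w 49.9 t 2.08
```

```bash
python3 -m inch '[-0.32,0.4,0,0,0,0,-0.6,0.75,0,0,0,0,-0.79,1,0,0,0,0]' >/dev/null; python3 -m inch '[-0.32,0.4,0,0,0,0,-0.6,0.75,0,0,0,0,-0.79,1,0,0,0,0]' >/dev/null
python3 -m inch '[-0.32,0.4,0,0,0,0,-0.6,0.75,0,0,0,0,-0.79,1,0,0,0,0]' >/dev/null
python3 -m inch '[-0.32,0.4,0.2,0,0,0,-0.6,0.75,0.4,0,0,0,-0.79,1,0.5,0,0,0,-0.79,1,0.5,0,0,0,-0.79,1,0.5,0,0,0]'; python3 go.py .5644 .1349 .080 -13.8
```

```text
time: 3.25
position: [0.5238, 0.1885, 0.2039]
tool_rot: [0.788, 0.616, -0.0, -0.0]
ft_force: [0.6, 0.2, -0.3]
grip_width: 0.0498
grip_force: 0.0
shift [-0.528  0.657  1.548] turn [-0.001  0.    -0.001] pos [0.5238 0.1885 0.2039] q [0.14 0.49 1.65 0.   1.01 0.39] F [ 0.6  0.2 -0.3] w 49.8 t 3.25
```

```bash
python3 -m inch '[-0.35,0.44,0.2,0,0,0,-0.53,0.66,0.5,0,0,0,-0.53,0.66,0.78,0,0,0,-0.53,0.66,0.78,0,0,0,-0.53,0.66,0.78,0,0,0]'
python3 - <<'E'
from fit import *
im=camera("top")[150:250,240:380];im2=camera("scene")[150:250,270:410]
cv2.imwrite("pics/t1.png",cv2.resize(np.hstack([im,im2])[:,:,::-1],None,fx=2.8,fy=2.8,interpolation=cv2.INTER_CUBIC))
E
python3 go.py .5644 .1349 .080 -13.8
```

```text
time: 3.67
position: [0.5626, 0.137, 0.1416]
tool_rot: [0.787, 0.617, -0.001, -0.001]
ft_force: [-0.7, 0.4, 0.5]
grip_width: 0.0499
grip_force: 0.0
shift [-0.03   0.011  0.794] turn [ 0.001 -0.     0.001] pos [0.5641 0.1374 0.1435] q [0.05 0.6  1.64 0.   0.9  0.29] F [-0.1  0.5  0.1] w 49.9 t 3.77
```

View pics/t1.png

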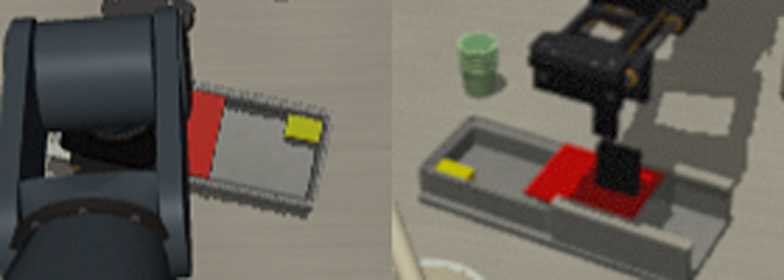

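The top view is covered by the wrist. In the scene view the fingertip is at about (346,198), just above the tab. I'll check that against the projection.

Run:
```python
from fit import *
o=get_obs();p=o["position"];y=np.array([.971,-.239,0])
for s in(-.03,0,.03):print(s,proj("scene",[p+s*y-[0,0,.022]]).round(1))
pt=np.array([[0,.107,.091],[0,.107,.045]]);print(proj("scene",toW(pt,[.5373,.031,-.24])))
```

```text
-0.03 [[357.1 185.4]]
0 [[351.7 191.9]]
0.03 [[346.1 198.6]]
[[350.39025197 201.78111305]
 [349.8450595  216.79702127]]
```

```bash
python3 -m inch '[-0.03,0.01,0.3,0,0,0,-0.03,0.01,0.6,0,0,0,-0.03,0.01,0.79,0,0,0,-0.03,0.01,0.79,0,0,0,-0.03,0.01,0.79,0,0,0]';python3 -m inch '[0,0,0,0,0,0,0,0,0,0,0,0,0,0,0,0,0,0,0,0,0,0,0,0,0,0,0,0,0,0,0,0,0,0,0,0]' 0 12;  python3 go.py .5644 .1349 .080 -13.8
```

```text
time: 4.18
position: [0.5645, 0.1345, 0.08]
tool_rot: [0.787, 0.617, 0.0, 0.0]
ft_force: [0.9, -0.5, 0.8]
grip_width: 0.05
grip_force: 0.0
time: 4.68
position: [0.5647, 0.1334, 0.0793]
tool_rot: [0.787, 0.617, 0.0, 0.0]
ft_force: [0.3, -0.2, -0.2]
grip_width: 0.0181
grip_force: 0.0
shift [ 0.017 -0.008 -0.009] turn [ 0.    -0.    -0.001] pos [0.5647 0.1334 0.0793] q [0.04 0.7  1.67 0.   0.77 0.28] F [ 0.3 -0.2 -0.2] w 18.1 t 4.68
```

```bash
python3 -m inch '[0,0,0,0,0,0,0,0,0,0,0,0,0,0,0,0,0,0]' 0 12; python3 go.py .5644 .1349 .080 -13.8; python3 -m inch '[0.08,0,0,0,0,0,0.16,0,0,0,0,0,0.24,0,0,0,0,0,0.32,0,0,0,0,0,0.4,0,0,0,0,0,0.48,0,0,0,0,0,0.56,0,0,0,0,0,0.62,0,0,0,0,0,0.62,0,0,0,0,0]'
```

```text
time: 4.93
position: [0.5649, 0.1333, 0.0791]
tool_rot: [0.787, 0.617, 0.0, 0.0]
ft_force: [0.6, -0.3, 1.3]
grip_width: 0.0123
grip_force: 12.0
shift [ 0.018 -0.011 -0.011] turn [ 0. -0. -0.] pos [0.5649 0.1333 0.0791] q [ 0.04  0.7   1.67 -0.    0.77  0.28] F [ 0.6 -0.3  1.3] w 12.3 t 4.93
time: 5.68
position: [0.577, 0.1833, 0.0791]
tool_rot: [0.787, 0.617, 0.001, -0.0]
ft_force: [0.5, 1.2, 2.5]
grip_width: 0.0118
grip_force: 12.0
```

```bash
python3 -m inch '[0,0,0,0,0,0,0,0,0,0,0,0,0,0,0,0,0,0,0,0,0,0,0,0]' 40; python3 -m inch '[0,0,-0.3,0,0,0,0,0,-0.7,0,0,0,-0.4,0,-1,0,0,0,-0.8,0,-1,0,0,0,-1,0,-1,0,0,0]'; 
python3 -m inch '[-0.4,0,0,0,0,0,-0.8,0,0,0,0,0,-1,-0.05,0,0,0,0]' >/dev/null
python3 -m inch '[-0.4,0,0,0,0,0,-0.8,0,0,0,0,0,-1,-0.05,0,0,0,0]' >/dev/null
python3 -m inch '[-0.4,0,0,0,0,0,-0.8,0,0,0,0,0,-1,-0.05,0,0,0,0]' >/dev/null; python3 go.py .459 -.2184 .053 -1.9
python3 - <<'E'
from fit import *
n="scene";camera(n)
g,c=mask(n,"gate",(360,216));d,c1=mask(n,"dock",(335,222));print(c,c1)
def mod(p):
    d,g=dockm(p[3]);return d+g,g
if g is not None:print(fit([(n,1,g*1.)]+([(n,0,(d|g)*1.)] if d is not None else []),mod,[.537,.031,-.24,.05],[.01,.01,.05,.01]))
E
```

```text
time: 6.02
position: [0.5758, 0.1815, 0.0785]
tool_rot: [0.787, 0.616, -0.001, -0.0]
ft_force: [0.5, -1.0, -0.5]
grip_width: 0.0307
grip_force: 0.0
time: 6.43
position: [0.5573, 0.1017, 0.1607]
tool_rot: [0.787, 0.616, 0.001, 0.001]
ft_force: [-0.5, -0.5, 0.8]
grip_width: 0.0396
grip_force: 0.0
shift [-1.165 -0.088  1.327] turn [ 0.001  0.001 -0.134] pos [ 0.4882 -0.1295  0.1591] q [-0.48  0.5   1.82 -0.    0.83 -0.24] F [ 0.  -0.5 -0.5] w 40.1 t 7.18
0.7 0.7
(array([ 0.53607599,  0.03036351, -0.23432626,  0.06395652]), np.float64(439.85460976547483))
```

```bash
python3 -m inch '[-0.4,-0.05,0,0,0,-0.06,-0.8,-0.09,0,0,0,-0.134,-1,-0.09,0,0,0,-0.134,-1,-0.09,0.4,0,0,-0.134,-1,-0.09,0.4,0,0,-0.134,-1,-0.09,0.4,0,0,-0.134,-1,-0.09,0.4,0,0,-0.134]';  python3 go.py .459 -.2184 .053 -1.9
python3 - <<'E'
from fit import *
im=camera("scene")[130:230,160:300]
cv2.imwrite("pics/s2.png",cv2.resize(im[:,:,::-1],None,fx=4,fy=4,interpolation=cv2.INTER_CUBIC))
E
```

```text
time: 7.92
position: [0.4621, -0.2009, 0.1272]
tool_rot: [0.718, 0.696, 0.0, -0.001]
ft_force: [0.2, -1.0, 0.8]
grip_width: 0.0401
grip_force: 0.0
shift [-0.221 -0.031  0.928] turn [-0.    -0.001  0.002] pos [ 0.4621 -0.2009  0.1272] q [-0.63  0.55  1.84  0.    0.75 -0.6 ] F [ 0.2 -1.   0.8] w 40.1 t 7.92
```

View pics/s2.png

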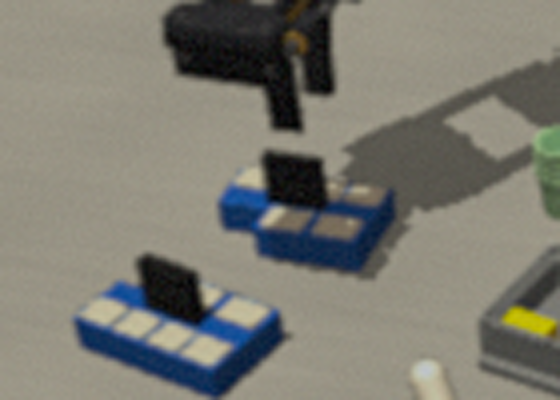

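The two fingertips, at crop (288,128) and (320,90), straddle the rib at (295,178). I'll descend and grip.

```bash
python3 -m inch '[-0.22,-0.03,0,0,0,0,-0.22,-0.03,0.25,0,0,0,-0.22,-0.03,0.5,0,0,0,-0.22,-0.03,0.75,0,0,0,-0.22,-0.03,0.92,0,0,0,-0.22,-0.03,0.92,0,0,0,-0.22,-0.03,0.92,0,0,0]'; python3 -m inch '[0,0,0,0,0,0,0,0,0,0,0,0,0,0,0,0,0,0,0,0,0,0,0,0,0,0,0,0,0,0,0,0,0,0,0,0,0,0,0,0,0,0,0,0,0,0,0,0]' 0 20;python3 go.py .459 -.2184 .053 -1.9; python3 -m inch '[0,0,-0.1,0,0,0,0,0,-0.3,0,0,0,0,0,-0.6,0,0,0,0,0,-0.6,0,0,0]'
```

```text
time: 8.55
position: [0.4594, -0.2192, 0.0539]
tool_rot: [0.718, 0.696, 0.0, -0.0]
ft_force: [0.2, 0.5, -0.0]
grip_width: 0.0403
grip_force: 0.0
time: 9.22
position: [0.4593, -0.2199, 0.0539]
tool_rot: [0.718, 0.696, 0.0, 0.001]
ft_force: [0.8, -0.0, 5.9]
grip_width: 0.012
grip_force: 19.9
shift [ 0.019 -0.005  0.011] turn [0.001 0.    0.001] pos [ 0.4593 -0.2199  0.0539] q [-0.67  0.69  1.86  0.    0.58 -0.63] F [ 0.8 -0.   5.9] w 12.0 t 9.22
time: 9.55
position: [0.4604, -0.2208, 0.1043]
tool_rot: [0.718, 0.696, 0.0, 0.003]
ft_force: [0.4, 0.1, -2.2]
grip_width: 0.0118
grip_force: 19.9
```

```bash
python3 -m inch '[0.1,0.05,-0.3,0,0,0,0.3,0.1,-0.5,0,0,0.03,0.6,0.2,-0.5,0,0,0.06,0.8,0.25,-0.5,0,0,0.1,1,0.31,-0.5,0,0,0.132,1,0.31,-0.5,0,0,0.132]' >/dev/null;  python3 go.py .5391 .0295 .12 -13.8
```

```text
shift [2.187 0.155 0.264] turn [-0.001 -0.001  0.002] pos [ 0.4859 -0.1376  0.1409] q [-0.5   0.53  1.83  0.    0.79 -0.26] F [-0.8  1.  -2. ] w 12.0 t 10.05
```

```bash
python3 -m inch '[0.25,0.05,0,0,0,0,0.5,0.06,0,0,0,0,0.75,0.07,0,0,0,0,1,0.08,0,0,0,0]' >/dev/null;  python3 -m inch '[0.25,0.05,0,0,0,0,0.5,0.06,0,0,0,0,0.75,0.07,0,0,0,0,1,0.07,0,0,0,0,1,0.07,0,0,0,0,1,0.07,0,0,0,0]' >/dev/null; python3 go.py .5391 .0295 .12 -13.8
```

```text
shift [ 0.218 -0.005  0.259] turn [-0.001  0.     0.003] pos [0.5354 0.0124 0.1408] q [-0.19  0.56  1.75 -0.    0.83  0.05] F [ 0.5 -0.  -0.3] w 12.1 t 10.88
```

```bash
python3 -m inch '[0.11,0,0,0,0,0,0.22,0,0.15,0,0,0,0.22,0,0.3,0,0,0,0.22,0,0.38,0,0,0,0.22,0,0.38,0,0,0,0.22,0,0.38,0,0,0]' >/dev/null; python3 go.py .5391 .0295 .064 -13.8
python3 - <<'E'
from fit import *
im=camera("scene")
k=4.;a,b=260,140;v=cv2.resize(im[140:270,260:410,::-1],None,fx=k,fy=k,interpolation=cv2.INTER_CUBIC)
o=get_obs();z=o["position"][2]*1000-53.9;print("z",z)
c=np.array([[-35,-58,26],[11,-58,26],[11,-20,26],[35,-20,26],[35,58,26],[-35,58,26]],float)
for zz in(z,z+26):
    c[:,2]=zz;p=[o["position"][0]-.0026+.0004,o["position"][1]+.0015,-.2410]
    cv2.polylines(v,[np.round((proj("scene",toW(c/1000,p))-[a,b]+.5)*k).astype(int)],True,(0,255,255),1)
cv2.imwrite("pics/s3.png",v)
g,cf=mask("scene","cassette_left",(320,200));print(cf)
if g is not None:
    print(g.sum(),fit([("scene",0,g*1.)],lambda p:[[b+[0,0,z/1000] for b in cas(1)]],[.537,.031,-.24],[.01,.01,.05]))
E
```

```text
shift [ 0.005 -0.005  0.577] turn [-0.001  0.     0.001] pos [0.5395 0.029  0.1101] q [-0.15  0.61  1.76 -0.    0.77  0.09] F [-0.1 -0.2 -1.2] w 11.8 t 11.38
z 56.78926418182095
0.63
939 (array([ 0.53814886,  0.03129288, -0.2642221 ]), np.float64(254.1808996539792))
```

View pics/s3.png

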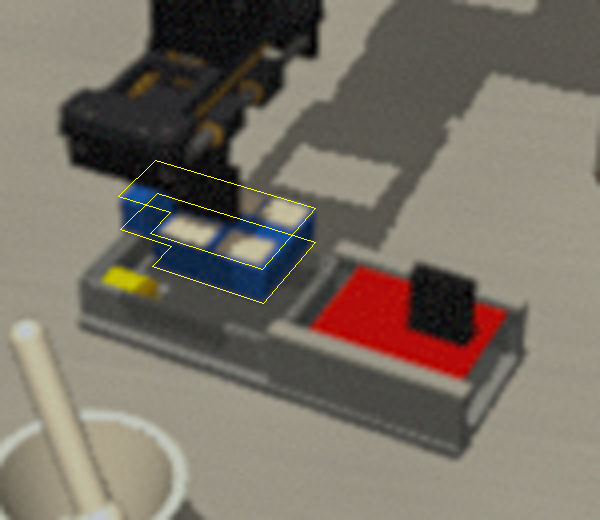

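The cassette hangs level over the bay, within 1 mm or so of my prediction. I'll lower it slowly and watch the forces.

```bash
python3 -m inch '[0,0,0.08,0,0,0,0,0,0.16,0,0,0,0,0,0.22,0,0,0,0,0,0.27,0,0,0,0,0,0.3,0,0,0,0,0,0.3,0,0,0]'; python3 go.py .5391 .0295 .064 -13.8
```

```text
time: 11.98
position: [0.5395, 0.0293, 0.0862]
tool_rot: [0.786, 0.618, -0.0, -0.001]
ft_force: [-1.2, -0.3, -0.4]
grip_width: 0.0114
grip_force: 19.9
shift [ 0.002 -0.005  0.277] turn [-0.001  0.     0.001] pos [0.5395 0.0293 0.0862] q [-0.15  0.66  1.77  0.    0.72  0.09] F [-1.2 -0.3 -0.4] w 11.4 t 11.98
```

```bash
python3 -m inch '[0,0,0.04,0,0,0,0,0,0.08,0,0,0,0,0,0.12,0,0,0,0,0,0.12,0,0,0]'; python3 -m inch '[0,0,0.03,0,0,0,0,0,0.06,0,0,0,0,0,0.09,0,0,0,0,0,0.12,0,0,0,0,0,0.12,0,0,0]';python3 go.py .5391 .0295 .064 -13.8
```

```text
time: 12.32
position: [0.5396, 0.0293, 0.0768]
tool_rot: [0.786, 0.618, -0.0, -0.0]
ft_force: [-0.1, 0.8, -1.0]
grip_width: 0.0117
grip_force: 19.9
time: 12.73
position: [0.5397, 0.0292, 0.0673]
tool_rot: [0.786, 0.618, -0.0, -0.0]
ft_force: [0.6, 0.4, -1.5]
grip_width: 0.0115
grip_force: 19.9
shift [ 0.002 -0.007  0.041] turn [-0.001  0.     0.001] pos [0.5397 0.0292 0.0673] q [-0.15  0.69  1.78 -0.    0.67  0.09] F [ 0.6  0.4 -1.5] w 11.5 t 12.73
```

Still no contact, so the cassette is going in cleanly. I'll touch it down gently.

```bash
python3 -m inch '[0,0,0.01,0,0,0,0,0,0.02,0,0,0,0,0,0.03,0,0,0,0,0,0.035,0,0,0,0,0,0.035,0,0,0]'; python3 -m inch '[0,0,0.01,0,0,0,0,0,0.015,0,0,0,0,0,0.015,0,0,0]'
```

```text
time: 13.15
position: [0.54, 0.0292, 0.0649]
tool_rot: [0.786, 0.618, 0.0, -0.0]
ft_force: [-0.3, -0.0, -1.7]
grip_width: 0.0115
grip_force: 19.9
time: 13.4
position: [0.54, 0.0292, 0.0639]
tool_rot: [0.786, 0.618, 0.0, 0.0]
ft_force: [-1.2, 0.4, 0.3]
grip_width: 0.0118
grip_force: 19.9
```

```bash
python3 -m inch '[0,0,0.005,0,0,0,0,0,0.01,0,0,0,0,0,0.01,0,0,0]'; python3 -m inch '[0,0,0,0,0,0,0,0,0,0,0,0,0,0,0,0,0,0,0,0,0,0,0,0,0,0,0,0,0,0]' 40; python3 -m inch '[0,0,-0.3,0,0,0,0,0,-0.7,0,0,0,0,0,-1,0,0,0,0.4,0,-1,0,0,0,0.8,0,-1,0,0,0,1,0,-1,0,0,0,1,0,-1,0,0,0]';python3 go.py .5765 .1815 .0793 -13.8
```

```text
time: 13.65
position: [0.54, 0.0292, 0.0639]
tool_rot: [0.786, 0.618, 0.0, 0.0]
ft_force: [-1.6, 0.1, 6.5]
grip_width: 0.012
grip_force: 19.9
time: 14.07
position: [0.5399, 0.0292, 0.0628]
tool_rot: [0.786, 0.618, -0.0, -0.0]
ft_force: [-0.9, 0.0, 1.5]
grip_width: 0.0359
grip_force: 0.0
time: 14.65
position: [0.5596, 0.1098, 0.1433]
tool_rot: [0.785, 0.619, 0.001, 0.0]
ft_force: [0.5, 0.0, -0.7]
grip_width: 0.0402
grip_force: 0.0
shift [ 0.92  -0.005  0.801] turn [ 0.001 -0.001  0.003] pos [0.5596 0.1098 0.1433] q [-0.    0.59  1.66  0.    0.88  0.23] F [ 0.5  0.  -0.7] w 40.2 t 14.65
```

```bash
python3 -m inch '[0.4,0,0,0,0,0,0.8,0,0,0,0,0,0.92,0,0,0,0,0,0.92,0,0,0,0,0,0.92,0,0,0,0,0]' >/dev/null
python3 - <<'E'
from fit import *
im=camera("scene")
k=4.;a,b=260,140;v=cv2.resize(im[140:270,260:410,::-1],None,fx=k,fy=k,interpolation=cv2.INTER_CUBIC)
cv2.imwrite("pics/s4.png",v)
E
python3 go.py .5765 .1825 .0793 -13.8
```

```text
shift [ 0.069 -0.003  0.79 ] turn [-0.001  0.001  0.001] pos [0.5755 0.1772 0.1425] q [ 0.11  0.63  1.58 -0.    0.94  0.35] F [ 0.1 -1.2  0.3] w 40.4 t 15.12
```

View pics/s4.png

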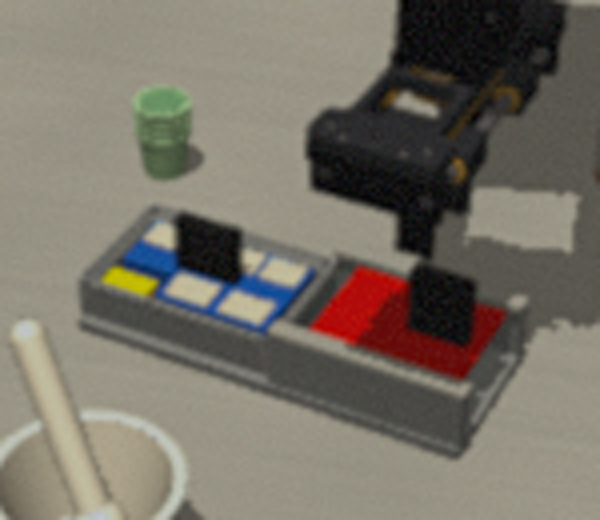

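The cassette lies flat in the bay, below the wall tops, with the yellow block in its notch at crop (130,280). Now to close the gate.

```bash
python3 -m inch '[0.07,0,0.3,0,0,0,0.07,0,0.6,0,0,0,0.07,0,0.79,0,0,0,0.07,0,0.79,0,0,0,0.07,0,0.79,0,0,0]' >/dev/null;python3 -m inch '[0,0,0,0,0,0,0,0,0,0,0,0,0,0,0,0,0,0,0,0,0,0,0,0,0,0,0,0,0,0,0,0,0,0,0,0,0,0,0,0,0,0,0,0,0,0,0,0]' 0 15; python3 -m inch '[-0.08,0,0,0,0,0,-0.16,0,0,0,0,0,-0.24,0,0,0,0,0,-0.32,0,0,0,0,0,-0.4,0,0,0,0,0,-0.48,0,0,0,0,0,-0.56,0,0,0,0,0,-0.62,0,0,0,0,0,-0.65,0,0,0,0,0,-0.65,0,0,0,0,0]'
```

```text
time: 16.2
position: [0.5772, 0.1841, 0.0803]
tool_rot: [0.786, 0.618, -0.0, -0.0]
ft_force: [-2.6, 0.4, 5.7]
grip_width: 0.012
grip_force: 15.0
time: 17.03
position: [0.5649, 0.1332, 0.0803]
tool_rot: [0.786, 0.618, -0.0, -0.0]
ft_force: [-1.9, 0.8, 6.7]
grip_width: 0.0119
grip_force: 15.0
```

```bash
python3 -m inch '[-0.02,0,0,0,0,0,-0.04,0,0,0,0,0,-0.06,0,0,0,0,0,-0.06,0,0,0,0,0]';python3 -m inch '[-0.01,0,0,0,0,0,-0.02,0,0,0,0,0,-0.03,0,0,0,0,0,-0.03,0,0,0,0,0]';python3 -m inch '[-0.01,0,0,0,0,0,-0.02,0,0,0,0,0,-0.03,0,0,0,0,0,-0.03,0,0,0,0,0]'
```

```text
time: 17.37
position: [0.5639, 0.129, 0.0803]
tool_rot: [0.786, 0.618, 0.0, -0.0]
ft_force: [-2.1, 2.6, 5.6]
grip_width: 0.0122
grip_force: 15.0
time: 17.7
position: [0.5634, 0.1268, 0.0804]
tool_rot: [0.786, 0.618, 0.0, -0.0]
ft_force: [-1.8, 1.8, 5.5]
grip_width: 0.012
grip_force: 15.0
time: 18.03
position: [0.5633, 0.1265, 0.0804]
tool_rot: [0.787, 0.617, 0.002, -0.001]
ft_force: [-0.9, 8.8, 4.7]
grip_width: 0.0122
grip_force: 15.0
```

```bash
python3 -m inch '[-0.01,0,0,0,0,0,-0.02,0,0,0,0,0,-0.02,0,0,0,0,0]';python3 -m inch '[0,0,0,0,0,0,0,0,0,0,0,0,0,0,0,0,0,0,0,0,0,0,0,0,0,0,0,0,0,0]' 40; python3 -m inch '[0,0,-0.3,0,0,0,0,0,-0.7,0,0,0,0,0,-1,0,0,0,0.4,0,-1,0,0,0,0.8,0,-1,0,0,0,1,0,-1,0,0,0,1,0,-1,0,0,0]'
python3 -m inch '[0.4,0,0,0,0,0,0.8,0,0,0,0,0,1,0,-0.5,0,0,0,1,0,-0.5,0,0,0]'
python3 - <<'E'
from fit import *
im=camera("scene")
v=cv2.resize(im[140:270,150:410,::-1],None,fx=3,fy=3,interpolation=cv2.INTER_CUBIC)
cv2.imwrite("pics/s5.png",v)
E
```

```text
time: 18.28
position: [0.5632, 0.1263, 0.0804]
tool_rot: [0.787, 0.617, 0.003, -0.002]
ft_force: [-0.8, 14.6, 5.0]
grip_width: 0.012
grip_force: 15.0
time: 18.7
position: [0.5627, 0.122, 0.0796]
tool_rot: [0.786, 0.618, -0.0, 0.0]
ft_force: [-0.3, -0.0, -0.5]
grip_width: 0.0357
grip_force: 0.0
time: 19.28
position: [0.5823, 0.2029, 0.1598]
tool_rot: [0.785, 0.619, 0.001, 0.0]
ft_force: [0.6, -0.3, 0.3]
grip_width: 0.0399
grip_force: 0.0
time: 19.62
position: [0.6037, 0.281, 0.2035]
tool_rot: [0.785, 0.619, 0.004, 0.001]
ft_force: [1.2, -0.6, 1.0]
grip_width: 0.0397
grip_force: 0.0
```

View pics/s5.png

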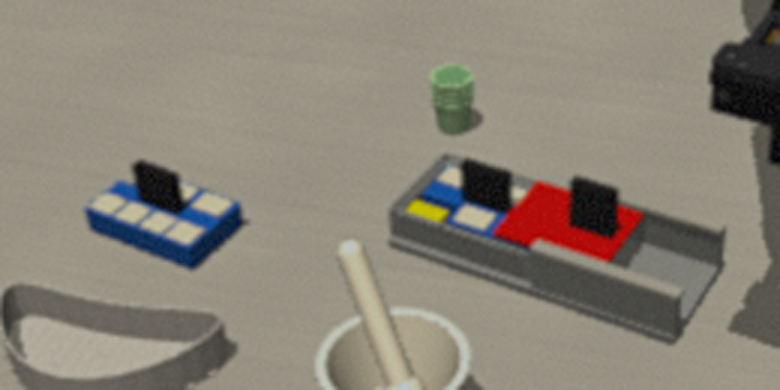

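The gate is home over the seated cassette at crop (570,220). The mirror-image cassette at (165,210), the cups, the mortar and the dish show no change, and the arm is clear.

```bash
python3 -c "
from rig import *
print(hand_in())"
```

```text
the job is handed in; nothing more can be done
None
```

The left-hand cassette was lowered flat into the bay and the gate pushed home to its stop over it; I handed the job in at about 20 s on the robot's clock, with the arm clear and the bystanders in the last picture where they were.

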